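# Lay a cast bridge slab on its abutments with a trowel

### The arm

A 6-joint arm with a two-finger parallel gripper is mounted at the origin on the work surface. World frame = base frame: x ahead of the robot, y to its left, z up, the work surface at z = 0. Lengths are in m, angles in rad, forces in N, time in s.
With the tool pointing down it reaches from about 0.25 to 0.775 m from the base axis. Payload 4 kg.
Tool frame: the origin (TCP) lies midway between the tips of the shut fingers; the grasp point (between the pads) lies 19 mm behind it (robot.tcp_to_grasp is the z of the grasp point in the tool frame, in m); z points along the fingers, y is the line along which they close (so a half turn about z gives the same grasp; the last joint's range is limited). The gripper opens to 94 mm and grips with 3 to 60 N. Pads are 16 mm wide; open, the fingers measure 119 mm over their backs; the gripper's body (75 mm by 177 mm) begins 78 mm behind the grasp point.
Start: joints at [1.205, 0.087, 1.371, -0, 1.684, -0.103], TCP at [0.143, 0.531, 0.206] pointing down, gripper open.
Joint ranges: [-3.1, 3.1], [-0.76, 2.03], [0.27, 2.55], [-1.08, 4.22], [0.17, 2.65], [-2.57, 2.57]. Speed limits (rad/s): [2.79, 2.79, 3.14, 3.14, 3.14, 3.14].

### API

Orientations are given as [roll, pitch, yaw] about the fixed x, y, z axes, in that order (R = Rz(yaw) Ry(pitch) Rx(roll)).
In Python, from bench import robot gives the robot as it stands. The module is installed in compiled form; this text tells all that it offers.
- The arm moves only by the tool move_arm, never from a script. Its argument "motion" is one flat list of numbers, 7 for each row, row after row: the turn, a rotation vector about the tool's x, y, z in units of 45 degrees (1.0 is 45 degrees), then the shift along the tool's x, y, z in units of 100 mm (1.0 is 100 mm), then the opening, from 0 (shut) to 1 (fully open). A call has 1 to 12 rows; each row shifts and turns the commanded pose from where the row before left it, along the tool's axes as they then stand; what a row does not reach is not made up. A row lasts 1/12 s, in which the tool goes at most 41.7 mm and 7.16 degrees, less where a joint would pass 70% of its speed; a pose out of reach is approached as far as the arm can. A call with a number of a shift or a turn outside -1 to 1 is refused whole. A call with a gripper value outside its range is refused whole. The fingers move at their own pace and stop on an object; the grip force is fixed at half the most. Time passes only in rows, so rows that do not move let the fingers close. It gives the time, the measured TCP pose, the force, the opening and the grip force at its end, in the units of the state.
- robot.get_obs(): the state, without advancing time (a new reading comes with each control period).
- robot.snapshot(name): name is "scene" or "top" or "wrist"; returns the picture (384x512x3 uint8, red, green, blue); there is no depth.
- robot.get_calibration(name): a dict with "fx", "fy", "cx", "cy" (pixels), "R" (3x3) and "t" (3): a world point X has camera coordinates R X + t. Camera axes: x right, y down, z forward; pixel columns grow to the right and rows downward; lengths in m; the calibration is good to about 2 mm. A picture is of the moment at which its call begins: read the wrist's pose just before it. get_calibration takes no time and is no camera call; for the wrist camera it gives the pose at the moment of the call.
- robot.close_job(): hands the job in; it is judged then, once.
The state is a dict: "time": time; "joint_positions": joint angles; "qvel": joint speeds; "joint_torque": joint torques, N m; "tool_pos": TCP position; "ee_rot": TCP orientation; "wrist_force": force on the tool from outside, world axes, zero at the start; "wrist_torque": the same for the moment, N m; "width": finger opening in m; "finger_force": force on a finger pad.
Only numpy, scipy, OpenCV 4.12 (cv2) and the standard library are available. Lean on these libraries where they do the work, as an engineer would, in place of code of your own. Each camera call takes 0.05 s, during which the arm holds its last target. There are 200 camera calls.

### The job

Pick up the trowel by its wooden handle with the fresh plaster slab riding on its blade, carry the slab level, and lower it gently onto the two bridge abutments so that it lies flat on both seats between the raised walls, with its ends even with theirs. Then draw the trowel out from under the slab and stand it flat on the bench clear of the bridge. The slab is fragile: do not touch it with the gripper or tip it, and leave the other things where they are.

Things in the scene. Friction and masses are not known exactly. Their poses are not given: they have to be found in the camera images.
- trowel: Steel lifting trowel, loose, 250 g, level on the bench on its blade and a foot. Origin: underside of the blade's centre; x from handle to blade tip (about world +y at the start), z up. Blade 100 mm long (x), 50 wide, 3 thick. A 10 mm neck climbs from its heel (x = -45) to the handle at x = -66. A steel foot 44 mm wide under the handle's end (x = -159) reaches down to z = 0.
- trowel_grip (a point): Middle of the trowel's raised wooden handle, the point to grip: trowel frame x = -110, y = 0, z = 52 mm (above the blade's underside). The handle is a straight bar along the trowel's x, 24 x 24 mm in section, 100 mm long; fingers close across it (along y). Axes as the trowel's.
- slab: Fresh off-white plaster slab, loose, about 120 g: 90 mm (x, along the blade) by 120 mm (y, across) by 10 mm thick. Origin: centre of its underside. At the start it lies on top of the blade, held by friction alone, its centre 10 to 18 mm ahead of the blade's centre, overhanging about 35 mm on either side.
- bridge: Fixed model bridge: two abutments on a board 150 x 168 x 5 mm. Origin: underside of the board's centre, on the bench; x along the track (about world +y), z up. The gap between them is 76 mm wide (|y| < 38), open above and at both ends; the track in it is 11 mm high. Each abutment: 90 mm long (|x| < 45), flat seat 30 mm wide (|y| 38 to 68) at z = 70, outer wall |y| 68 to 84 up to z = 84.
- bridge_seat (a point): Where the centre of the slab's underside belongs: midway between the abutments at seat height, 70 mm above the bench; axes as the bridge's. The 120 mm slab has 8 mm to spare on each side between the raised walls (136 mm apart) and rests about 22 mm on either seat; the 50 mm blade passes down through the 76 mm gap.
- bowl: Bystander: dark rubber mixing bowl, 110 mm across, 50 mm high, beyond the work. Origin: centre of its underside.
- chisel: Bystander: wood chisel, wooden handle and flat steel blade, 210 mm long, 26 mm thick, lying on the bench beyond the trowel. Origin: on the bench under its middle, x along it.
- offcut: Bystander: light blue block of foam board, 70 x 120 x 40 mm, between robot and work. Origin: centre of its underside.
- tin: Bystander: closed white tin, 80 mm across, 100 mm high, to the left of the bridge. Origin: centre of its underside.
There are look-alikes about, which are no part of the job. Of the things like the trowel, leave any that is blue or yellow; of the rest the smaller one is meant.

How it is judged:
On the way, in this order (a step that is already met when the one before it is completed fails the run):
1. the slab rides on the blade, lifted at least 30 mm off the bench, with the fingers on the trowel (height (world z) of slab above 0.033 m and contact force between slab and trowel above 0.2 N and contact force between the fingers and trowel above 1 N and angle between slab's own z axis and vertical below 0.2 rad), for 0.3 s.
2. the slab rides on the blade over the bridge, within 30 mm of its place sideways and at least 3 mm above the seats (horizontal distance between slab and bridge_seat below 0.03 m and z of slab in the frame of bridge_seat above 0.003 m and contact force between slab and trowel above 0.2 N and contact force between the fingers and trowel above 1 N), for 0.1 s.
At the end, for the whole second after the job is handed in: Slab at rest on both seats (4 mm high/low, 0.06 rad tilt), within 15 mm of its place along the track, 11 mm across, square to 0.2 rad. Trowel released, upright (0.1 rad), at rest on the bench (8 mm), touching neither slab nor bridge, blade centre over 100 mm from the bridge centre (z of slab in the frame of bridge_seat between -0.004 and 0.004 m and x of slab in the frame of bridge_seat between -0.015 and 0.015 m and y of slab in the frame of bridge_seat between -0.011 and 0.011 m and angle between the x axis of slab and the x axis of bridge, either way round below 0.2 rad and angle between slab's own z axis and vertical below 0.06 rad and linear speed of each of slab, trowel below 0.02 m/s and contact force between each of slab, bridge and trowel below 0.05 N and horizontal distance between trowel and bridge above 0.1 m and height (world z) of trowel between -0.005 and 0.008 m and angle between trowel's own z axis and vertical below 0.1 rad).
It fails at once if the gripper or arm touches the slab (contact force between any of the fingers, the arm and slab above 0.3 N).
It fails at once if the slab tips more than 0.35 rad (20 degrees) (angle between slab's own z axis and vertical above 0.35 rad).
It fails at once if the slab is set down or knocked hard (over 25 N against the bridge) (contact force between slab and bridge above 25 N).
It fails at once if the bowl, chisel, offcut or tin is moved more than 30 mm (distance of any of bowl, chisel, offcut, tin from where it was at the start of the episode above 0.03 m).
It also fails if it takes over 59 s, if anything falls off the work surface, if the arm or the gripper's body presses on something with over 40 N, if the wrist force passes 120 N, or if a joint passes its speed limit or range.

## Working session

There is one attempt and no reset: what is moved stays moved. The work goes in short steps, Python scripts to look and compute and a tool call to move; the robot and the scene stay as the last step left them, time stands still between calls to the robot, and variables do not carry over. Pictures are saved under pics/ and viewed, at most 10 in all, crops included, and the job is handed in when it is done.

Besides the shell and the picture viewer there is one more tool, called after ">>>" as name(argument=value, ...) on one line, values as JSON. move_arm: Moves the arm, as the interface text tells. Shifts and turns lie within -1 to 1; 1 stands for 100 mm of shift or 45 degrees of turn. Its arguments: {"type":"object","properties":{"motion":{"type":"array","items":{"type":"number"}}},"required":["motion"]}

```bash
mkdir -p pics; python3 - <<'E'
from bench import robot
import cv2,numpy as np
o=robot.get_obs();print(o['time'],o['tool_pos'],o['ee_rot'],o['width'],robot.tcp_to_grasp)
for n in ['scene','top','wrist']:
    c=robot.get_calibration(n);print(n,c)
    cv2.imwrite(f'pics/{n}0.png',robot.snapshot(n)[:,:,::-1])
E
```

```text
0.0 [0.14271517 0.53058319 0.20430061] [-3.13937992e+00 -1.94421434e-04  2.87876894e+00] 0.09414891343724305 -0.0188
scene {'fx': 458.4400438591, 'fy': 458.4400438591, 'cx': 268.43603650742676, 'cy': 197.4532712333582, 'R': array([[-0.30525735,  0.95222732,  0.00900432],
       [ 0.7888029 ,  0.25814275, -0.55781028],
       [-0.53348659, -0.16317305, -0.82991964]]), 't': array([ 0.12287108, -0.36534599,  1.85485807])}
top {'fx': 426.5466625328576, 'fy': 426.5466625328576, 'cx': 260.84766135739403, 'cy': 194.14300808668656, 'R': array([[ 0.00471767, -0.99991104, -0.01247581],
       [-0.99209466, -0.00311553, -0.12545309],
       [ 0.12540306,  0.01296903, -0.99202111]]), 't': array([0.04392985, 0.53746234, 1.29810307])}
wrist {'fx': 282.8914312382141, 'fy': 282.8914312382141, 'cx': 260.506671714442, 'cy': 193.7101314752451, 'R': array([[ 0.25957024,  0.96572213, -0.00201582],
       [ 0.92430235, -0.24783143,  0.29024946],
       [ 0.27980074, -0.07720335, -0.95694889]]), 't': array([-0.54937574, -0.03109483,  0.39236679])}
```

View pics/top0.png

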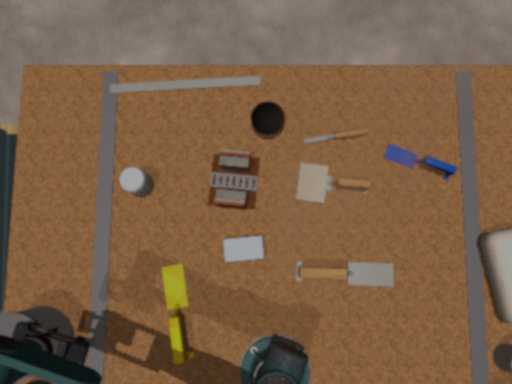

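View pics/scene0.png

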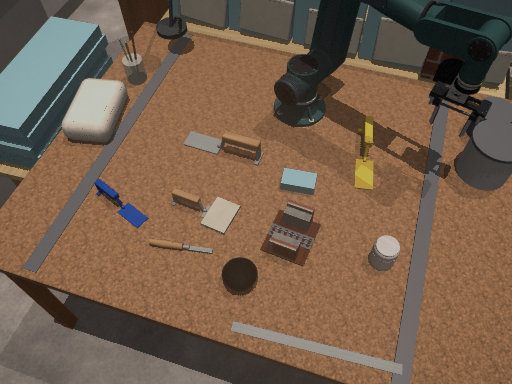

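The top view shows the plastered trowel at (312,183) with its handle at (350,184), the larger trowel at (345,273), and the bridge at (234,180). The offcut is at (243,249), the tin at (133,180), the bowl at (267,119) and the chisel at (336,136). The scene view agrees: slab at (221,215), handle at (187,200), bridge at (291,232).

```bash
cat > h.py <<'E'
from bench import robot
import cv2,numpy as np
from scipy.spatial.transform import Rotation as Ro
def ray(c,p):
    d=c['R'].T@np.array([(p[0]-c['cx'])/c['fx'],(p[1]-c['cy'])/c['fy'],1]);return -c['R'].T@c['t'],d/np.linalg.norm(d)
def onz(c,p,z):
    o,d=ray(c,p);return o+d*(z-o[2])/d[2]
def tri(*cp):
    A=0;b=0
    for c,p in cp:
        o,d=ray(c,p);M=np.eye(3)-np.outer(d,d);A=A+M;b=b+M@o
    X=np.linalg.solve(A,b);return X
def proj(c,X):
    q=c['R']@np.asarray(X)+c['t'];return np.array([c['fx']*q[0]/q[2]+c['cx'],c['fy']*q[1]/q[2]+c['cy']])
def pose():
    o=robot.get_obs();return o['tool_pos'],Ro.from_euler('xyz',o['ee_rot'])
def shift(target):  # tool-axis shift to target in 100mm units
    p,R=pose();return R.inv().apply(np.asarray(target)-p)*10
E
python3 - <<'E'
from h import *
np.set_printoptions(precision=4,suppress=True)
t=robot.get_calibration('top')
for n,p,z in [('slab',(312,183),.013),('handle',(351,184),.064),('bridge',(234,181),.03),('offcut',(243,249),.04),('tin',(133,180),.1),('bowl',(267,119),.05),('chisel',(336,136),.02)]:
    print(n,onz(t,p,z))
s=robot.get_calibration('scene')
print(tri((t,(312,183)),(s,(221,215))),tri((t,(353,184)),(s,(187,200))))
p,R=pose();w=robot.get_calibration('wrist');C=-w['R'].T@w['t']
print('cam in tool',R.inv().apply(C-p), 'cam z in tool',R.inv().apply(w['R'][2]),'cam x',R.inv().apply(w['R'][0]));print(R.as_matrix())
E
```

```text
slab [ 0.5762 -0.1161  0.013 ]
handle [ 0.5656 -0.2295  0.064 ]
bridge [0.5792 0.1308 0.03  ]
offcut [0.3671 0.0998 0.04  ]
tin [0.5704 0.4279 0.1   ]
bowl [0.7743 0.0275 0.05  ]
chisel [ 0.7276 -0.1938  0.02  ]
[ 0.5775 -0.1157  0.0012] [ 0.5708 -0.2413  0.0256]
cam in tool [ 0.0842  0.0003 -0.1789] cam z in tool [-0.2904  0.      0.9569] cam x [0.0002 1.     0.    ]
[[-0.9657  0.2598 -0.0006]
 [ 0.2598  0.9657 -0.0016]
 [ 0.0001 -0.0017 -1.    ]]
```

>>> move_arm(motion=[0,0,0.151,0,0,-0.045,1,0,0,0.151,0,0,-0.045,1,0,0,0.151,0,0,-0.045,1,0,0,0.151,0,0,-0.045,1,0,0,0.151,0,0,-0.045,1,0,0,0.151,0,0,-0.045,1,0,0,0.151,0,0,-0.045,1,0,0,0.151,0,0,-0.045,1,0,0,0.151,0,0,-0.045,1,0,0,0.151,0,0,-0.045,1,0,0,0.151,0,0,-0.045,1])

```text
time: 1.07
tool_pos: [0.1428, 0.5309, 0.2547]
ee_rot: [-3.141, 0.001, 1.568]
wrist_force: [-0.3, 0.4, 0.1]
width: 0.0935
finger_force: 0.0
```

>>> move_arm(motion=[0,0,0,-0.288,0.27,0,1,0,0,0,-0.288,0.27,0,1,0,0,0,-0.288,0.27,0,1,0,0,0,-0.288,0.27,0,1,0,0,0,-0.288,0.27,0,1,0,0,0,-0.288,0.27,0,1,0,0,0,-0.288,0.27,0,1,0,0,0,-0.288,0.27,0,1])

```text
time: 1.73
tool_pos: [0.3604, 0.2998, 0.2548]
ee_rot: [-3.142, -0.0, 1.575]
wrist_force: [0.3, -0.6, -0.0]
width: 0.094
finger_force: 0.0
```

>>> move_arm(motion=[0,0,0,-0.288,0.27,0,1,0,0,0,-0.288,0.27,0,1,0,0,0,-0.288,0.27,0,1,0,0,0,-0.288,0.27,0,1,0,0,0,-0.288,0.27,0,1,0,0,0,-0.288,0.27,0,1,0,0,0,-0.288,0.27,0,1,0,0,0,-0.288,0.27,0,1,0,0,0,0,0,0,1,0,0,0,0,0,0,1])

```text
time: 2.57
tool_pos: [0.577, 0.0701, 0.2532]
ee_rot: [-3.138, -0.0, 1.571]
wrist_force: [-1.1, 0.4, -0.0]
width: 0.0938
finger_force: 0.0
```

```bash
cat > snap.py <<'E'
from h import *
import sys,pickle
o=robot.get_obs();c=robot.get_calibration('wrist');im=robot.snapshot('wrist')
cv2.imwrite(f'pics/{sys.argv[1]}.png',im[:,:,::-1]);pickle.dump((c,o),open(f'pics/{sys.argv[1]}.pkl','wb'))
print(o['time'],o['tool_pos'],o['ee_rot'],o['width'],o['wrist_force'])
E
python3 snap.py w1
```

```text
2.5667 [0.5770394  0.07011918 0.25323173] [-3.13847467e+00 -2.38632601e-04  1.57081245e+00] 0.09381440980850604 [-1.13203881  0.43266938 -0.0469055 ]
```

View pics/w1.png

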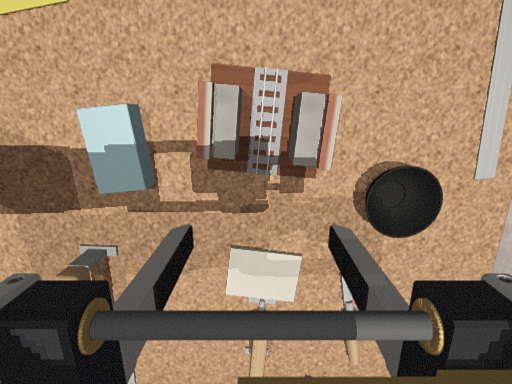

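The wrist view shows the bridge at (197–340, 65–178) with two grey abutments and the outer walls reddish, plus the slab at (227–301, 247–300) and its handle at (258,350) behind the gripper. Next I'll take a second view over the trowel.

>>> move_arm(motion=[0,0,0,-0.386,0,0,1,0,0,0,-0.386,0,0,1,0,0,0,-0.386,0,0,1,0,0,0,-0.386,0,0,1,0,0,0,-0.386,0,0,1,0,0,0,-0.386,0,0,1,0,0,0,-0.386,0,0,1,0,0,0,0,0,0,1,0,0,0,0,0,0,1])

```text
time: 3.37
tool_pos: [0.5769, -0.1985, 0.2549]
ee_rot: [-3.141, -0.001, 1.573]
wrist_force: [0.4, 0.8, 0.8]
width: 0.0942
finger_force: 0.0
```

```bash
python3 snap.py w2; python3 - <<'E'
import cv2,numpy as np
a=cv2.imread('pics/w1.png');b=cv2.imread('pics/w2.png')
A=cv2.resize(a[55:185,185:350],None,fx=4,fy=4,interpolation=cv2.INTER_CUBIC)
cv2.imwrite('pics/c1.png',A)
E
```

```text
3.3667 [ 0.57687873 -0.19849912  0.25487277] [-3.14127877e+00 -8.97575798e-04  1.57279507e+00] 0.09420220150604096 [0.40214563 0.76054254 0.76113505]
```

View pics/c1.png

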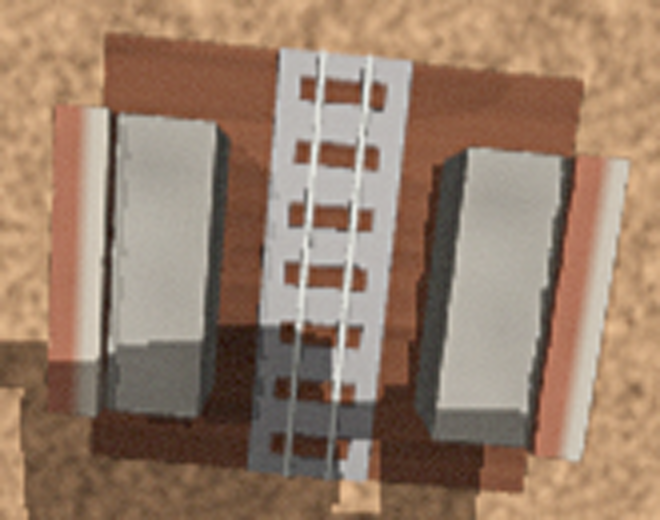

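View pics/w2.png

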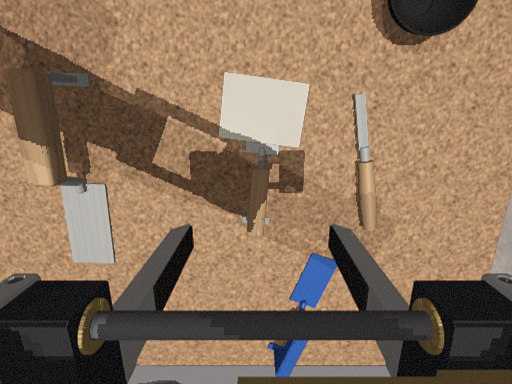

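The bridge crop, scaled 4x from offset (185,55), gives the inner seat corners at (218,122), (200,416), (468,148) and (434,438). In w2 the slab has corners near (225,73), (309,84), (300,146) and (219,136). The handle runs from (262,165) to (256,235).

```bash
python3 - <<'E'
from h import *
import pickle
np.set_printoptions(precision=4,suppress=True)
c1,_=pickle.load(open('pics/w1.pkl','rb'));c2,_=pickle.load(open('pics/w2.pkl','rb'))
P=[(218,122),(200,416),(468,148),(434,438)]
Q=[onz(c1,(185+(x+.5)/4-.5,55+(y+.5)/4-.5),.07) for x,y in P]
print(np.array(Q)); d=lambda a,b:np.linalg.norm(Q[a]-Q[b])
print('len',d(0,1),d(2,3),'w',d(0,2),d(1,3),'c',np.mean(Q,0))
v=(Q[0]-Q[1]+Q[2]-Q[3]);print('yaw',np.degrees(np.arctan2(v[1],v[0])))
R={}
for n,c,roi in (('w1',c1,(215,240,320,310)),('w2',c2,(210,60,320,155))):
    im=cv2.imread(f'pics/{n}.png');x0,y0,x1,y1=roi
    h=cv2.cvtColor(im,cv2.COLOR_BGR2HSV);m=((h[...,1]<60)&(h[...,2]>165)).astype(np.uint8)
    k=np.zeros_like(m);k[y0:y1,x0:x1]=m[y0:y1,x0:x1];k=cv2.morphologyEx(k,cv2.MORPH_OPEN,np.ones((5,5)))
    C=max(cv2.findContours(k,0,2)[0],key=cv2.contourArea)
    e=cv2.approxPolyDP(C,0.04*cv2.arcLength(C,1),1)[:,0];print(n,cv2.contourArea(C),e.tolist());R[n]=e
if len(R['w1'])==len(R['w2'])==4:
    f=lambda e:e[np.argsort(np.arctan2(e[:,1]-e[:,1].mean(),e[:,0]-e[:,0].mean()))]
    T=np.array([tri((c1,a),(c2,b)) for a,b in zip(f(R['w1']),f(R['w2']))]);print(T,T.mean(0))
im=cv2.imread('pics/w2.png')
cv2.imwrite('pics/c2.png',cv2.resize(im[60:245,195:325],None,fx=3.2,fy=3.2,interpolation=cv2.INTER_CUBIC))
E
```

```text
[[0.5518 0.1814 0.07  ]
 [0.5441 0.0927 0.07  ]
 [0.627  0.1741 0.07  ]
 [0.6197 0.0855 0.07  ]]
len 0.0890495492808271 0.08881942570751819 w 0.07555980681962626 0.0759906260919569 c [0.5857 0.1334 0.07  ]
yaw 85.16496209647873
w1 3259.0 [[231, 249], [226, 294], [293, 301], [301, 256]]
w2 5165.0 [[224, 72], [220, 126], [298, 147], [308, 84]]
[[ 0.5283 -0.0662  0.0145]
 [ 0.6445 -0.081   0.0105]
 [ 0.6339 -0.1686  0.0118]
 [ 0.5215 -0.1371  0.0353]] [ 0.582  -0.1132  0.018 ]
```

View pics/c2.png

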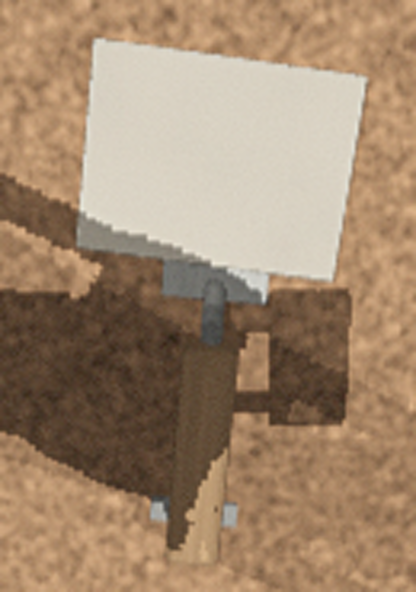

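The slab's four corners in this crop are (95,38), (367,77), (334,280) and (78,246). The handle's near end is at (166,550)–(218,562) and its side edges run up to (183,348) and (240,350). The heel edge is at (163,296)–(267,303) and the foot at (150–238, 510).

```bash
python3 - <<'E'
from h import *
import pickle
np.set_printoptions(precision=4,suppress=True)
c1,_=pickle.load(open('pics/w1.pkl','rb'));c2,_=pickle.load(open('pics/w2.pkl','rb'))
px=lambda x,y:(195+(x+.5)/3.2-.5,60+(y+.5)/3.2-.5)
S=[(95,38),(367,77),(334,280),(78,246)]
# w1 slab corners refined: fit hull
T=[]
w1=[(231,248),(301,256),(294,301),(227,295)]
for a,b in zip(w1,S):T.append(tri((c1,a),(c2,px(*b))))
print('tri',np.array(T),np.mean(T,0))
Q=np.array([onz(c2,px(*b),.013) for b in S]);print(Q,Q.mean(0),[np.linalg.norm(Q[i]-Q[i-1]) for i in range(4)])
v=Q[0]-Q[3]+Q[1]-Q[2];print('slab yaw',np.degrees(np.arctan2(v[1],v[0])))
H=[onz(c2,px(*b),.064) for b in [(166,550),(218,562),(183,360),(240,360)]];print('handle',np.array(H))
m=(H[0]+H[1])/2;v=(H[2]+H[3])/2-m;print('end',m,'yaw',np.degrees(np.arctan2(v[1],v[0])),'w',np.linalg.norm(H[0]-H[1]))
h=[onz(c2,px(*b),.003) for b in [(163,296),(267,303)]];print('heel',h,np.mean(h,0),np.linalg.norm(h[0]-h[1]))
f=[onz(c2,px(*b),.00) for b in [(150,514),(238,518)]];print('foot',f,np.mean(f,0),np.linalg.norm(f[0]-f[1]))
a=np.mean(h,0)-np.mean(f,0);print('yaw foot-heel',np.degrees(np.arctan2(a[1],a[0])),np.linalg.norm(a))
E
```

```text
tri [[ 0.5283 -0.0654  0.0125]
 [ 0.6453 -0.0807  0.0112]
 [ 0.6356 -0.1689  0.0114]
 [ 0.5186 -0.153   0.0166]] [ 0.582  -0.117   0.0129]
[[ 0.5279 -0.0654  0.013 ]
 [ 0.6456 -0.0808  0.013 ]
 [ 0.6349 -0.1686  0.013 ]
 [ 0.517  -0.1534  0.013 ]] [ 0.5813 -0.1171  0.013 ] [np.float64(0.08866076072380961), np.float64(0.11869111209475411), np.float64(0.08848841659058153), np.float64(0.1188014199407651)]
slab yaw 83.01867417236663
handle [[ 0.5581 -0.2816  0.064 ]
 [ 0.5813 -0.2874  0.064 ]
 [ 0.5663 -0.1953  0.064 ]
 [ 0.59   -0.1953  0.064 ]]
end [ 0.5697 -0.2845  0.064 ] yaw 84.59100408920317 w 0.02386394449444066
heel [array([ 0.5551, -0.1777,  0.003 ]), array([ 0.6047, -0.1809,  0.003 ])] [ 0.5799 -0.1793  0.003 ] 0.049685285670911496
foot [array([ 0.5468, -0.2905,  0.    ]), array([ 0.5922, -0.2926,  0.    ])] [ 0.5695 -0.2915  0.    ] 0.04541236001885526
yaw foot-heel 84.69523691638575 0.11276460320684281
```

>>> move_arm(motion=[0,0,0.12,0,0,0,1,0,0,0,-0.22,0.01,0.18,1,0,0,0,-0.22,0.01,0.18,1,0,0,0,-0.22,0.02,0.18,1,0,0,0,0,0,0,1,0,0,0,0,0,0,1])

```text
time: 3.92
tool_pos: [0.5751, -0.2622, 0.1997]
ee_rot: [-3.139, -0.002, 1.482]
wrist_force: [0.4, 0.2, 0.4]
width: 0.0938
finger_force: 0.0
```

```bash
python3 snap.py w3; python3 - <<'E'
from h import *
import pickle
c,o=pickle.load(open('pics/w3.pkl','rb'))
print(proj(c,(.5697,-.2845,.064)),proj(c,(.5743,-.2375,.064)))
im=cv2.imread('pics/w3.png')
cv2.imwrite('pics/c3.png',cv2.resize(im[90:280,180:340],None,fx=3,fy=3,interpolation=cv2.INTER_CUBIC))
E
```

```text
3.9167 [ 0.57509416 -0.26221803  0.1997148 ] [-3.13899348e+00 -2.34876718e-03  1.48158724e+00] 0.09376473444529887 [0.39785911 0.20864997 0.35685921]
[257.11905246 204.1054916 ] [257.33335506 164.41192687]
```

View pics/c3.png

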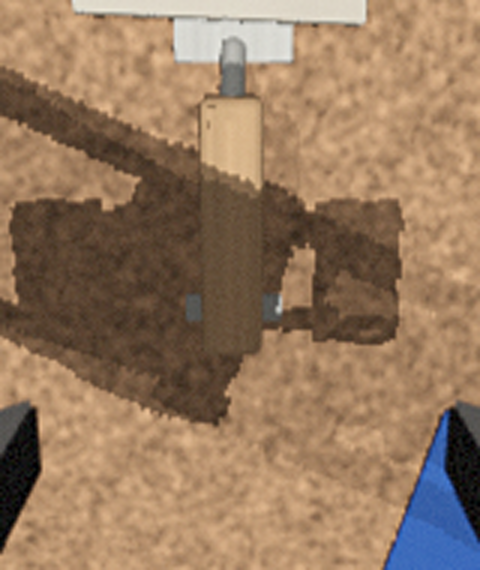

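The handle appears upright in the crop: near end at (204–260, 351), far end at (203–261, 97), and the heel edge at row 61 from (175) to (293). It's aligned with the tool.

```bash
python3 - <<'E'
from h import *
import pickle
np.set_printoptions(precision=4,suppress=True)
c2,_=pickle.load(open('pics/w2.pkl','rb'));c3,_=pickle.load(open('pics/w3.pkl','rb'))
p2=lambda x,y:(195+(x+.5)/3.2-.5,60+(y+.5)/3.2-.5)
p3=lambda x,y:(180+(x+.5)/3-.5,90+(y+.5)/3-.5)
a=tri((c2,p2(166,550)),(c3,p3(204,351)));b=tri((c2,p2(218,562)),(c3,p3(260,351)));print(a,b,(a+b)/2)
for q in [((204,351),(260,351),.064),((203,99),(261,99),.064),((175,61),(293,61),.003),((188,308),(281,308),0.01)]:
    A,B=onz(c3,p3(*q[0]),q[2]),onz(c3,p3(*q[1]),q[2]);print((A+B)/2,np.linalg.norm(A-B),np.degrees(np.arctan2(-(A-B)[0],(A-B)[1])))
g=[.5755,-.2246,.0332]
print('shift',shift(g),'up40',shift([g[0],g[1],.085]))
E
```

```text
[ 0.5554 -0.3015  0.0206] [ 0.5807 -0.2914  0.0559] [ 0.568  -0.2964  0.0383]
[ 0.5693 -0.2877  0.064 ] 0.021993195355595085 84.92757718145747
[ 0.5781 -0.192   0.064 ] 0.020892673717978944 84.90374886153133
[ 0.5794 -0.1791  0.003 ] 0.05011452805910115 84.90049383089104
[ 0.5698 -0.286   0.01  ] 0.042138940099056 84.92321146119814
shift [ 0.3713 -0.0364  1.6827] up40 [ 0.372  -0.0364  1.1647]
```

>>> move_arm(motion=[0,0,0,0.09,-0.01,0.34,1,0,0,0,0.09,-0.01,0.34,1,0,0,0,0.09,-0.01,0.34,1,0,0,0,0.09,-0.01,0.34,1,0,0,0,0,0,0.2,1,0,0,0,0,0,0.12,1,0,0,0,0,0,0,1,0,0,0,0,0,0,1])

```text
time: 4.63
tool_pos: [0.5759, -0.2277, 0.0347]
ee_rot: [3.139, 0.001, 1.481]
wrist_force: [-0.5, 0.3, -0.6]
width: 0.0942
finger_force: 0.0
```

>>> move_arm(motion=[0,0,0,0,0,0,0,0,0,0,0,0,0,0,0,0,0,0,0,0,0,0,0,0,0,0,0,0,0,0,0,0,0,0,0,0,0,0,0,0,0,0,0,0,0,0,0,0,0,0,0,0,0,0,0,0,0,0,0,0,0,0,0,0,0,0,0,0,0,0])

```text
time: 5.47
tool_pos: [0.5746, -0.2282, 0.0329]
ee_rot: [-3.141, -0.0, 1.48]
wrist_force: [0.2, 0.2, 0.1]
width: 0.0307
finger_force: 0.0
```

>>> move_arm(motion=[0,0,0,0,0,0,0,0,0,0,0,0,0,0,0,0,0,0,0,0,0,0,0,0,0,0,0,0,0,0,0,0,0,0,0])

```text
time: 5.88
tool_pos: [0.5744, -0.2282, 0.0329]
ee_rot: [-3.141, -0.0, 1.48]
wrist_force: [-1.2, 0.4, 0.3]
width: 0.0238
finger_force: 30.0
```

>>> move_arm(motion=[0,0,0,0,0,-0.03,0,0,0,0,0,0,-0.05,0,0,0,0,0,0,-0.05,0,0,0,0,0,0,-0.05,0,0,0,0,0,0,-0.02,0,0,0,0,0,0,0,0])

```text
time: 6.38
tool_pos: [0.5754, -0.2285, 0.0541]
ee_rot: [3.14, 0.001, 1.48]
wrist_force: [0.4, 0.9, -3.5]
width: 0.0238
finger_force: 30.0
```

```bash
python3 snap.py w4; python3 - <<'E'
import cv2
im=cv2.imread('pics/w4.png');cv2.imwrite('pics/c4.png',cv2.resize(im[0:300,100:420],None,fx=1.9,fy=1.9))
E
```

```text
6.3833 [ 0.57537448 -0.22852474  0.05409343] [3.13962691e+00 6.65084058e-04 1.48002988e+00] 0.023833962063905343 [ 0.43177354  0.85484821 -3.54575922]
```

View pics/c4.png

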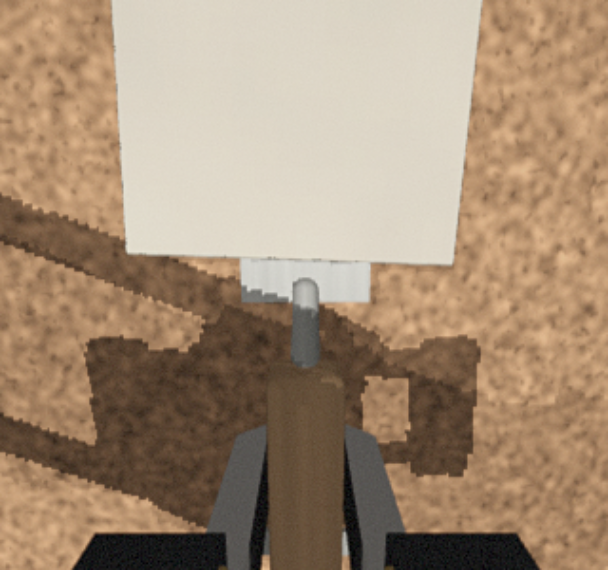

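The trowel is lifted: the wrist feels the full 3.5 N weight. In the crop the slab's near edge runs (126,254)–(453,263) and the heel edge is at row 302. The slab is nose-down by only about 0.02 rad, so I'll trim that, then raise and carry.

>>> move_arm(motion=[0,0.008,-0.007,0,0,-0.04,0,0,0.008,-0.007,0,0,-0.08,0,0,0.008,-0.007,0,0,-0.1,0,0,0,0,0,0,-0.1,0,0,0,0,0,0,-0.1,0,0,0,0,0,0,-0.1,0,0,0,0,0,0,-0.1,0,0,0,0,0,0,-0.08,0,0,0,0,0,0,-0.05,0,0,0,0,0,0,0,0])

```text
time: 7.27
tool_pos: [0.5754, -0.2298, 0.13]
ee_rot: [3.138, -0.018, 1.497]
wrist_force: [0.1, 0.4, -3.2]
width: 0.0237
finger_force: 30.0
```

>>> move_arm(motion=[0,0,0,0.04,0,0,0,0,0,0,0.08,0,0,0,0,0,0,0.12,-0.01,0,0,0,0,0,0.16,-0.01,0,0,0,0,0,0.19,-0.01,0,0,0,0,0,0.19,-0.01,0,0,0,0,0,0.19,-0.01,0,0,0,0,0,0.19,-0.01,0,0,0,0,0,0.19,-0.01,0,0,0,0,0,0.16,-0.01,0,0,0,0,0,0.12,0,0,0,0,0,0,0.08,0,0,0])

```text
time: 8.27
tool_pos: [0.5789, -0.0556, 0.131]
ee_rot: [-3.141, -0.02, 1.499]
wrist_force: [-1.0, 0.2, -3.2]
width: 0.0237
finger_force: 30.0
```

>>> move_arm(motion=[0,0,0,0.04,0,0,0,0,0,0,0,0,0,0,0,0,0,0,0,0,0])

```text
time: 8.52
tool_pos: [0.5796, -0.0546, 0.1312]
ee_rot: [3.142, -0.018, 1.496]
wrist_force: [-0.5, -0.0, -3.2]
width: 0.0237
finger_force: 30.0
```

```bash
python3 snap.py w5; python3 - <<'E'
from h import *
import pickle
c,o=pickle.load(open('pics/w5.pkl','rb'));im=cv2.imread('pics/w5.png')
h=cv2.cvtColor(im,cv2.COLOR_BGR2HSV);m=((h[...,1]<70)&(h[...,2]>150)).astype(np.uint8);m[170:]=0
m=cv2.morphologyEx(m,cv2.MORPH_OPEN,np.ones((9,9)));C=max(cv2.findContours(m,0,2)[0],key=cv2.contourArea)
print(cv2.boundingRect(C),cv2.approxPolyDP(C,6,True)[:,0].tolist())
cv2.imwrite('pics/c5.png',cv2.resize(im[0:300,80:440],None,fx=1.9,fy=1.9))
E
```

```text
8.5167 [ 0.57959891 -0.05461063  0.13117779] [ 3.14151623 -0.01830786  1.49643099] 0.023667585741346163 [-0.51765039 -0.01859355 -3.20828426]
(159, 0, 195, 159) [[159, 0], [167, 133], [231, 135], [227, 158], [252, 158], [258, 145], [268, 158], [294, 158], [295, 137], [338, 138], [353, 0]]
```

View pics/c5.png

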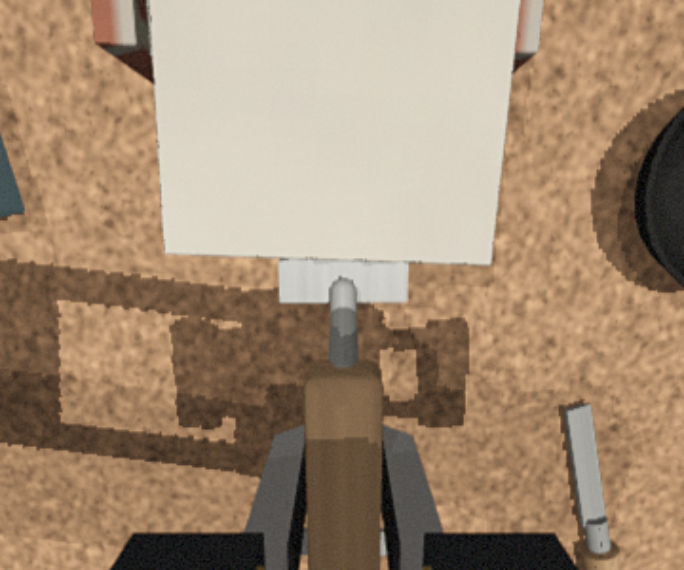

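The slab is still riding unchanged, near edge (165,254)–(492,264). The bridge walls' near outer corners show at about (93,42) and (540,50). I'll use these as a second check on the bridge.

```bash
python3 - <<'E'
from h import *
import pickle
np.set_printoptions(precision=4,suppress=True)
c,o=pickle.load(open('pics/w5.pkl','rb'));c1,_=pickle.load(open('pics/w1.pkl','rb'))
p=lambda x,y:(80+(x+.5)/1.9-.5,(y+.5)/1.9-.5)
q=lambda x,y:(185+(x+.5)/4-.5,55+(y+.5)/4-.5)
L,R=onz(c,p(93,42),.084),onz(c,p(540,50),.084);print(L,R,(L+R)/2,np.linalg.norm(L-R),np.degrees(np.arctan2(-(L-R)[0],(L-R)[1])))
print('tri wall near outer L,R',tri((c,p(93,42)),(c1,q(48,412))),tri((c,p(540,50)),(c1,q(582,460))))
# slab near edge midpoint & centre, slab top height from tool
zt=o['tool_pos'][2]-.0199
for a in [(165,254),(492,264)]: print(onz(c,p(*a),zt+.001))
E
```

```text
[0.4974 0.0966 0.084 ] [0.6649 0.0815 0.084 ] [0.5811 0.0891 0.084 ] 0.16816759037831946 84.86219674477798
tri wall near outer L,R [0.4982 0.0963 0.0851] [0.6646 0.0814 0.0846]
[0.5208 0.0185 0.1123]
[0.6393 0.0061 0.1123]
```

>>> move_arm(motion=[0,0,0,0.04,0,0,0,0,0,0,0.08,-0.01,0,0,0,0,0,0.12,-0.01,0,0,0,0,0,0.14,-0.01,0,0,0,0,0,0.14,-0.01,0,0,0,0,0,0.12,-0.01,0,0,0,0,0,0.08,0,0,0,0,0,0,0.04,0,0,0,0,0,0,0,0,0,0,0,0,0,0,0,0,0,0,0,0,0,0,0,0,0])

```text
invalid input
```

>>> move_arm(motion=[0,0,0,0,0,0.03,0,0,0,0,0,0,0.05,0,0,0,0,0,0,0.05,0,0,0,0,0,0,0.04,0,0,0,0,0,0,0.03,0,0,0,0,0,0,0.02,0,0,0,0,0,0,0,0,0,0,0,0,0,0,0,0,0,0,0,0,0,0])

```text
time: 9.32
tool_pos: [0.5798, -0.0539, 0.1095]
ee_rot: [3.141, -0.019, 1.497]
wrist_force: [0.1, -0.6, -3.7]
width: 0.0235
finger_force: 30.0
```

```bash
python3 snap.py w6; python3 - <<'E'
import cv2
im=cv2.imread('pics/w6.png');cv2.imwrite('pics/c6.png',cv2.resize(im[0:240,100:420],None,fx=2.4,fy=2.4,interpolation=cv2.INTER_CUBIC))
E
```

```text
9.3167 [ 0.57983862 -0.05391081  0.1095425 ] [ 3.14085492 -0.01891481  1.49660584] 0.023461997888482033 [ 0.13500928 -0.5763688  -3.74939172]
```

View pics/c6.png

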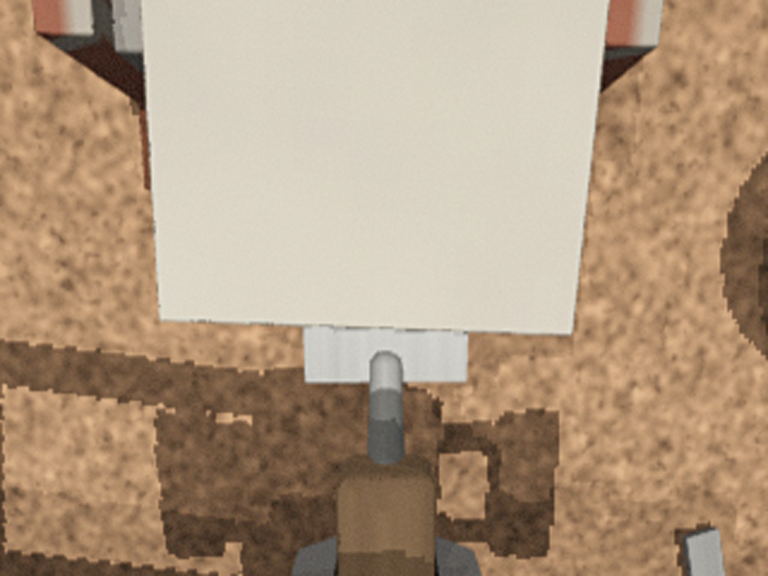

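The crop shows the slab riding level at the bridge entrance. The carry call was refused because of a malformed row, so the arm only lowered. I'll raise it again and redo the carry.

>>> move_arm(motion=[0,0,0,0,0,-0.04,0,0,0,0,0,0,-0.07,0,0,0,0,0,0,-0.07,0,0,0,0,0,0,-0.04,0,0,0,0,0,0,0,0])

```text
time: 9.78
tool_pos: [0.5808, -0.0546, 0.1336]
ee_rot: [3.137, -0.018, 1.497]
wrist_force: [-0.6, -0.5, -3.3]
width: 0.0238
finger_force: 30.0
```

>>> move_arm(motion=[0,0,0,0.04,0,0,0,0,0,0,0.08,-0.01,0,0,0,0,0,0.12,-0.01,0,0,0,0,0,0.14,-0.01,0,0,0,0,0,0.14,-0.01,0,0,0,0,0,0.12,-0.01,0,0,0,0,0,0.08,0,0,0,0,0,0,0.04,0,0,0,0,0,0,0,0,0,0,0,0,0,0,0,0,0,0,0,0,0,0,0,0])

```text
time: 10.7
tool_pos: [0.5803, 0.0213, 0.1326]
ee_rot: [3.141, -0.018, 1.496]
wrist_force: [-0.6, 0.3, -3.3]
width: 0.0239
finger_force: 30.0
```

```bash
python3 snap.py w7; cat > slab.py <<'E'
from h import *
import pickle,sys
np.set_printoptions(precision=4,suppress=True)
n=sys.argv[1];zs=float(sys.argv[2])
c,o=pickle.load(open(f'pics/{n}.pkl','rb'));im=cv2.imread(f'pics/{n}.png')
h=cv2.cvtColor(im,cv2.COLOR_BGR2HSV);m=((h[...,1]<70)&(h[...,2]>110)).astype(np.uint8)
# near edge: lowest slab pixel in columns left/right of the blade
cols=[x for x in list(range(180,222,3))+list(range(302,330,3))];pts=[]
for x in cols:
    r=np.where(m[60:190,x])[0]
    if len(r): pts.append((x,60+r.max()+.5))
pts=np.array(pts)
k=np.polyfit(pts[:,0],pts[:,1],1);e=pts[:,1]-np.polyval(k,pts[:,0]);g=abs(e-np.median(e))<2;k=np.polyfit(pts[g,0],pts[g,1],1)
# side edges at a row above
row=int(np.polyval(k,260))-12
s=np.where(m[row,150:370])[0]+150;l,r=s.min()-.5,s.max()+.5
L,R=onz(c,(l,row),zs),onz(c,(r,row),zs)
E0,E1=onz(c,(190,np.polyval(k,190)),zs),onz(c,(320,np.polyval(k,320)),zs)
d=(E1-E0)/np.linalg.norm(E1-E0);u=np.array([-d[1],d[0],0]);mid=(L+R)/2
cen=mid+u*((E0-mid)@u+.045)
print('edge',k,g.sum(),len(g),'cols',l,r,'width',abs((R-L)@d),'yaw',np.degrees(np.arctan2(u[1],u[0])),'centre',cen)
t=np.array([.5853,.1337,cen[2]])-cen;b=np.radians(85);print('need world',t,'tool units',Ro.from_euler('xyz',o['ee_rot']).inv().apply(t)*10)
E
python3 slab.py w5 .1113; python3 slab.py w6 .0896; python3 slab.py w7 .1127
```

```text
10.7 [0.58029377 0.02133084 0.13262472] [ 3.14147422 -0.01841623  1.4960391 ] 0.023868616228529246 [-0.55086757  0.25646986 -3.26145774]
edge [  0.0336 128.0848] 24 24 cols 165.5 339.5 width 0.11963470784883981 yaw 83.85488153717546 centre [0.5843 0.0567 0.1113]
need world [0.001 0.077 0.   ] tool units [ 0.7688 -0.0477  0.0141]
edge [  0.038  126.9261] 24 24 cols 165.5 339.5 width 0.11968488584420185 yaw 83.61217359415237 centre [0.5848 0.0574 0.0896]
need world [0.0005 0.0763 0.    ] tool units [ 0.7615 -0.0515  0.0144]
edge [  0.0354 127.7753] 24 24 cols 159.5 360.5 width 0.13826490898832824 yaw 83.73085729379095 centre [0.5903 0.1319 0.1127]
need world [-0.005   0.0018  0.    ] tool units [ 0.0138 -0.0512  0.0002]
```

>>> move_arm(motion=[0,0,0,0,0,0.03,0,0,0,0,0,0,0.05,0,0,0,0,0,0,0.05,0,0,0,0,0,0,0.05,0,0,0,0,0,0,0.04,0,0,0,0,0,0,0.03,0,0,0,0,0,0,0.01,0,0,0,0,0,0,0,0,0,0,0,0,0,0,0])

```text
time: 11.5
tool_pos: [0.5804, 0.0223, 0.1068]
ee_rot: [3.141, -0.019, 1.497]
wrist_force: [0.3, -0.3, -3.3]
width: 0.024
finger_force: 30.0
```

>>> move_arm(motion=[0,0,0,0,0,0.012,0,0,0,0,0,0,0.012,0,0,0,0,0,0,0.012,0,0,0,0,0,0,0.012,0,0,0,0,0,0,0.012,0,0,0,0,0,0,0.012,0,0,0,0,0,0,0.012,0,0,0,0,0,0,0.012,0,0,0,0,0,0,0.012,0,0,0,0,0,0,0.012,0,0,0,0,0,0,0,0])

```text
time: 12.42
tool_pos: [0.5803, 0.0226, 0.0946]
ee_rot: [3.141, -0.019, 1.497]
wrist_force: [0.8, -0.2, -2.1]
width: 0.0237
finger_force: 30.0
```

```bash
python3 snap.py w8; python3 slab.py w8 .08
```

```text
12.4167 [0.58034498 0.02262246 0.09464517] [ 3.14134682 -0.01912071  1.49651068] 0.023679050805623148 [ 0.76407725 -0.16962396 -2.13741896]
edge [  0.0339 128.8378] 24 24 cols 157.5 349.5 width 0.12873507787763006 yaw 83.83523777903324 centre [0.5859 0.1336 0.08  ]
need world [-0.0006  0.0001  0.    ] tool units [ 0.0001 -0.0064  0.    ]
```

>>> move_arm(motion=[0,0,0,0,0,0.015,0,0,0,0,0,0,0.015,0,0,0,0,0,0,0.02,0,0,0,0,0,0,0.02,0,0,0,0,0,0,0.03,0,0,0,0,0,0,0.03,0,0,0,0,0,0,0.03,0,0,0,0,0,0,0.03,0,0,0,0,0,0,0.02,0,0,0,0,0,0,0.01,0,0,0,0,0,0,0,0])

```text
time: 13.38
tool_pos: [0.5801, 0.023, 0.0723]
ee_rot: [-3.141, -0.019, 1.496]
wrist_force: [0.2, -0.2, -2.4]
width: 0.0236
finger_force: 30.0
```

```bash
python3 snap.py w9; python3 - <<'E'
from h import *
import pickle
np.set_printoptions(precision=4,suppress=True)
c,o=pickle.load(open('pics/w9.pkl','rb'));c8,_=pickle.load(open('pics/w8.pkl','rb'))
import subprocess
print(subprocess.run('python3 slab.py w9 .08; python3 slab.py w8 .08',shell=True,capture_output=True,text=True).stdout)
E
```

```text
13.3833 [0.58012304 0.02296705 0.07227329] [-3.14104094 -0.01892032  1.49648051] 0.02357658189466508 [ 0.21748301 -0.2282081  -2.35164508]
edge [  0.034  132.0817] 24 24 cols 149.5 360.5 width 0.12559889259387957 yaw 83.83198392575167 centre [0.5871 0.1337 0.08  ]
need world [-0.0018  0.      0.    ] tool units [-0.0012 -0.018  -0.    ]
edge [  0.0339 128.8378] 24 24 cols 157.5 349.5 width 0.12873507787763006 yaw 83.83523777903324 centre [0.5859 0.1336 0.08  ]
need world [-0.0006  0.0001  0.    ] tool units [ 0.0001 -0.0064  0.    ]
```

>>> move_arm(motion=[0,0,0,-0.05,0,0,0,0,0,0,-0.1,0,0,0,0,0,0,-0.15,0,0,0,0,0,0,-0.2,0,0,0,0,0,0,-0.25,0,0,0,0,0,0,-0.25,0,0,0,0,0,0,-0.25,0,0,0,0,0,0,-0.25,0,0,0,0,0,0,-0.25,0,0,0,0,0,0,-0.25,0,0,0])

```text
time: 14.27
tool_pos: [0.5651, -0.1788, 0.0692]
ee_rot: [3.141, -0.018, 1.496]
wrist_force: [0.1, -0.1, -1.9]
width: 0.0237
finger_force: 30.0
```

>>> move_arm(motion=[0,0,0,-0.2,0,0,0,0,0,0,-0.15,0,0,0,0,-0.006,0,-0.1,0,0,0,0,-0.006,0,-0.05,0,0,0,0,0,0,0,0,0,0,0,0,0,0,0,0,0])

```text
time: 14.77
tool_pos: [0.5619, -0.2256, 0.068]
ee_rot: [3.141, -0.01, 1.497]
wrist_force: [-0.6, -0.4, -2.9]
width: 0.024
finger_force: 30.0
```

```bash
python3 snap.py w10; python3 - <<'E'
from h import *
import pickle
np.set_printoptions(precision=4,suppress=True)
c,o=pickle.load(open('pics/w10.pkl','rb'));im=cv2.imread('pics/w10.png')
h=cv2.cvtColor(im,cv2.COLOR_BGR2HSV);m=((h[...,1]<60)&(h[...,2]>110)).astype(np.uint8)
m=cv2.morphologyEx(m,cv2.MORPH_OPEN,np.ones((5,5)))
for C in cv2.findContours(m,0,2)[0]:
    if cv2.contourArea(C)>400: print(cv2.boundingRect(C),cv2.approxPolyDP(C,5,True)[:,0].tolist())
w=o['tool_pos'];R=Ro.from_euler('xyz',o['ee_rot'])
for X in [(.0496,-.025,.0299),(.0496,.025,.0299),(.1496,-.025,.0299),(.1496,.025,.0299)]:print(proj(c,w+R.apply(X)))
E
```

```text
14.7667 [ 0.56189366 -0.22556039  0.06797768] [ 3.14147228 -0.01024535  1.49704115] 0.024047614683085118 [-0.5608824  -0.40195196 -2.91888597]
(0, 226, 27, 56) [[12, 226], [0, 227], [0, 281], [26, 273]]
(445, 27, 28, 128) [[455, 27], [445, 30], [456, 153], [472, 151], [472, 137], [465, 127], [464, 34]]
(221, 4, 78, 165) [[222, 4], [227, 158], [253, 159], [258, 168], [268, 158], [294, 158], [298, 4]]
[225.7837 157.7826]
[293.1049 157.7838]
[220.2689   2.544 ]
[298.3481   2.5979]
```

>>> move_arm(motion=[0,-0.006,0,0,0,0.03,0,0,-0.005,0,0,0,0.05,0,0,0,0,0,0,0.06,0,0,0,0,0,0,0.06,0,0,0,0,0,0,0.05,0,0,0,0,0,0,0.04,0,0,0,0,0,0,0.02,0,0,0,0,0,0,0.01,0,0,0,0,0,0,0.01,0,0,0,0,0,0,0.01,0,0,0,0,0,0,0.01,0,0,0,0,0,0,0,0])

```text
time: 15.82
tool_pos: [0.5618, -0.2263, 0.033]
ee_rot: [3.141, -0.001, 1.496]
wrist_force: [-0.9, 0.6, -3.2]
width: 0.0236
finger_force: 30.0
```

>>> move_arm(motion=[0,0,0,0,0,0.005,0,0,0,0,0,0,0.005,0,0,0,0,0,0,0,0,0,0,0,0,0,0,0])

```text
time: 16.15
tool_pos: [0.562, -0.2264, 0.0328]
ee_rot: [3.141, -0.001, 1.497]
wrist_force: [-0.0, -0.1, 1.3]
width: 0.0239
finger_force: 30.0
```

>>> move_arm(motion=[0,0,0,0,0,0,1,0,0,0,0,0,0,1,0,0,0,0,0,0,1,0,0,0,0,0,0,1,0,0,0,0,0,0,1,0,0,0,0,0,0,1,0,0,0,0,0,0,1,0,0,0,0,0,0,1,0,0,0,0,0,0,1,0,0,0,0,0,0,1])

```text
time: 16.98
tool_pos: [0.5618, -0.2262, 0.032]
ee_rot: [3.141, -0.001, 1.497]
wrist_force: [-0.4, -0.6, -0.2]
width: 0.0872
finger_force: 0.0
```

>>> move_arm(motion=[0,0,0,0,0,-0.1,1,0,0,0,0,0,-0.2,1,0,0,0,0,0,-0.3,1,0,0,0,0,0,-0.35,1,0,0,0,0,0,-0.35,1,0,0,0,0,0,-0.35,1,0,0,0,0,0,-0.35,1,0,0,0,0.2,0,-0.3,1,0,0,0,0.3,0,0,1,0,0,0,0.3,0,0,1,0,0,0,0.2,0,0,1,0,0,0,0,0,0,1])

```text
time: 17.98
tool_pos: [0.5695, -0.123, 0.2639]
ee_rot: [3.139, -0.002, 1.501]
wrist_force: [0.9, 0.1, -0.3]
width: 0.0941
finger_force: 0.0
```

```bash
python3 snap.py w11; python3 - <<'E'
from h import *
import pickle
np.set_printoptions(precision=4,suppress=True)
c,o=pickle.load(open('pics/w11.pkl','rb'));im=cv2.imread('pics/w11.png')
h=cv2.cvtColor(im,cv2.COLOR_BGR2HSV)
m=cv2.morphologyEx(((h[...,1]<60)&(h[...,2]>100)).astype(np.uint8),cv2.MORPH_OPEN,np.ones((3,3)))
for C in cv2.findContours(m,0,2)[0]:
    if cv2.contourArea(C)>300:
        e=cv2.approxPolyDP(C,4,True)[:,0];print(cv2.boundingRect(C),e.tolist())
        if len(e)<9: print(np.array([onz(c,p,.08)[:2] for p in e]).tolist(),'bench',np.array([onz(c,p,.003)[:2] for p in e]).round(4).tolist())
print('expected slab corners px',[proj(c,(.5853+a*.0872+b*.9962,.1337+a*.9962-b*.0872,.08)).round(1).tolist() for a,b in [(.045,-.06),(.045,.06),(-.045,.06),(-.045,-.06)]])
E
```

```text
17.9833 [ 0.56951032 -0.12304355  0.26388557] [ 3.13909373e+00 -2.13667573e-03  1.50119707e+00] 0.09406388735781437 [ 0.85226606  0.08692594 -0.27168679]
(86, 235, 47, 69) [[124, 235], [108, 236], [107, 244], [102, 239], [86, 245], [93, 280], [108, 281], [112, 303], [132, 280]]
(497, 203, 15, 76) [[511, 203], [497, 277], [511, 275]]
[[0.9076468673207934, -0.1846151143857469], [0.9083267499170442, -0.3000399332844975], [0.9283755394637553, -0.298101782207135]] bench [[0.9781, -0.2156], [0.9789, -0.3555], [1.0032, -0.3531]]
(352, 139, 18, 62) [[356, 139], [352, 147], [362, 200], [367, 200], [361, 140]]
[[0.6950583367348637, -0.0838030285818954], [0.6902308631332401, -0.0935798562532209], [0.7053989727656138, -0.16602705593928468], [0.7121456307188423, -0.16650393728777163], [0.7014315312674752, -0.0855036651331514]] bench [[0.7204, -0.0934], [0.7146, -0.1052], [0.733, -0.193], [0.7411, -0.1936], [0.7282, -0.0954]]
(244, 135, 33, 48) [[244, 136], [245, 175], [264, 171], [269, 174], [267, 182], [275, 182], [276, 136]]
[[0.5537540331427093, -0.07018796896377692], [0.5507285437623325, -0.1
[... 695 characters left out ...]
5, 26) [[499, 0], [497, 25], [511, 23], [511, 0]]
[[0.8500086100131568, 0.058604409490222414], [0.8520008549327813, 0.033738078346189], [0.8675902359785939, 0.03468950791826901], [0.8633889543924049, 0.05769095463456653]] bench [[0.9082, 0.0793], [0.9107, 0.0491], [0.9296, 0.0503], [0.9245, 0.0781]]
(57, 0, 72, 63) [[57, 0], [78, 62], [128, 53], [114, 0]]
[[0.3597188432758385, 0.0920757130240222], [0.36690719977691677, 0.02845616582260188], [0.4272735494706003, 0.03391424435643922], [0.4226683356352207, 0.08777825117797808]] bench [[0.314, 0.1198], [0.3227, 0.0427], [0.3958, 0.0493], [0.3903, 0.1146]]
expected slab corners px [[198.2, -118.3], [317.3, -115.2], [311.1, -11.3], [201.9, -13.7]]
```

>>> move_arm(motion=[0,0,0,0.38,0,0,1,0,0,0,0.38,0,0,1,0,0,0,0.38,0,0,1,0,0,0,0.38,0,0,1,0,0,0,0.38,0,0,1,0,0,0,0,0,0,1,0,0,0,0,0,0,1])

```text
time: 18.62
tool_pos: [0.5834, 0.0633, 0.2623]
ee_rot: [3.141, 0.0, 1.499]
wrist_force: [-0.8, -0.2, 0.1]
width: 0.0938
finger_force: 0.0
```

```bash
python3 snap.py w12; python3 - <<'E'
from h import *
import pickle
np.set_printoptions(precision=4,suppress=True)
c,o=pickle.load(open('pics/w12.pkl','rb'));im=cv2.imread('pics/w12.png')
h=cv2.cvtColor(im,cv2.COLOR_BGR2HSV);e=np.array([proj(c,(.5853+a*.0872+b*.9962,.1337+a*.9962-b*.0872,.08)) for a,b in [(.045,-.06),(.045,.06),(-.045,.06),(-.045,-.06)]])
print('exp',e.round(1).tolist())
ctr=e.mean(0).astype(int);print(h[ctr[1],ctr[0]],h[ctr[1]-10:ctr[1]+10,ctr[0]-10:ctr[0]+10].reshape(-1,3).mean(0))
m=((h[...,1]<60)&(h[...,2]>165)).astype(np.uint8);m=cv2.morphologyEx(m,cv2.MORPH_OPEN,np.ones((7,7)))
n,l,s,_=cv2.connectedComponentsWithStats(m);k=l[ctr[1],ctr[0]];print(s[k])
C=max(cv2.findContours((l==k).astype(np.uint8),0,2)[0],key=cv2.contourArea)
q=cv2.approxPolyDP(C,5,True)[:,0];print(q.tolist());W=np.array([onz(c,p,.08)[:2] for p in q]);print(W)
E
```

```text
18.6167 [0.58341462 0.06332163 0.26226961] [3.14143116e+00 8.58965501e-05 1.49878207e+00] 0.09379510062024045 [-0.78143339 -0.18604774  0.05691548]
exp [[207.2, 80.6], [307.9, 82.3], [303.4, 157.3], [209.9, 155.9]]
[ 21  23 218] [ 20.1775  25.7725 219.79  ]
[ 207   77  101   81 6621]
[[209, 80], [210, 143], [258, 140], [269, 144], [269, 156], [302, 157], [307, 84], [266, 77]]
[[0.5317 0.1843]
 [0.5238 0.1104]
 [0.5846 0.1098]
 [0.5981 0.1038]
 [0.5972 0.0885]
 [0.6394 0.0842]
 [0.6479 0.1715]
 [0.5996 0.1827]]
```

```bash
python3 -c "
from bench import robot
print(robot.close_job())"
```

```text
the job is handed in; nothing more can be done
None
```

I handed the job in at 18.6 s. The last wrist picture shows the slab on both seats, its edges within about 2 mm of where they belong, and the trowel standing flat on the bench at its original spot, well clear of the bridge. The judge's verdict was not returned.

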